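# Clear the jar lids off the scraping shelf

### The job

With the closed fingers as a scraper, gently sweep the three loose jar lids (red, gold and blue) along the white shelf and over its open edge, so that all three drop into the steel pan below. Do not lift, squeeze or press down on the lids, and leave the spice pot standing where it is among them, and everything else on the bench undisturbed.

Things in the scene. Friction and masses are not known exactly. Their poses are not given: they have to be found in the camera images.
- shelf: Scraping shelf, fixed to the bench: a flat white sheet 250 mm (its x) by 260 mm (its y), top face 80 mm above the bench, on four legs. Origin: on the bench under the middle of the sheet, z up. An aluminium upstand, 18 mm high and 3 mm thick, stands along three sides (at its x = -125 mm, x = +125 mm and y = +130 mm). The fourth edge, at its y = -130 mm, is open and hangs over the pan.
- pan: Open steel kitchen pan, fixed to the bench under the shelf's open edge, axes parallel to the shelf's: outside 265 mm (x) by 162 mm (y), 66 mm high, walls and floor 3 mm. Origin: on the bench under its middle, which lies at x = 0, y = -203 mm in the shelf's frame. The shelf's open edge overlaps the pan's near wall by 8 mm, so what goes over that edge drops into the pan.
- pot: Small closed amber spice pot with a black cap and paper band, standing upright on the shelf among the lids: 40 mm in diameter, 56 mm high, 140 g. Origin: centre of its underside, z up. It is to be left alone.
- tub: White wipes tub with blue label, 90 mm in diameter, 170 mm high, loose on the bench to the left of the shelf. Origin: centre of underside. Bystander.
- mug: White mug, 80 mm in diameter, 95 mm high, loose on the bench to the right of the pan. Origin: centre of underside. Bystander.
- bowl: Metal bowl, 170 mm in diameter, 75 mm high, loose on the bench at the near left. Origin: centre of underside. Bystander.
- sauce: Yellow squeeze bottle with red cap, 60 mm in diameter, 170 mm high, loose on the bench at the far right. Origin: centre of underside. Bystander.
- spatula: Spatula lying loose on the bench at the near right, some 250 mm long along its x. Origin: under its middle. Bystander.
- lid_red: The red twist-off jar lid lying flat on the shelf, a plain disc 48 mm in diameter and 14 mm high, about 25 g. It slides, it does not roll. Origin: centre of its underside, z up.
- lid_gold: The gold twist-off jar lid lying flat on the shelf, a plain disc 48 mm in diameter and 14 mm high, about 25 g. It slides, it does not roll. Origin: centre of its underside, z up.
- lid_blue: The blue twist-off jar lid lying flat on the shelf, a plain disc 48 mm in diameter and 14 mm high, about 25 g. It slides, it does not roll. Origin: centre of its underside, z up.
Things that resemble listed ones, but are neither listed nor needed, are in the scene too. Of the things shaped like the lid_gold, the gold one is meant.

How it is judged:
At the end, for the whole second after the job is handed in: Each lid's centre lies between the pan's walls and below its rim (66 mm above the bench), at rest; the spice pot stands upright (within 0.15 rad) within 15 mm of where it was (x of lid_red in the frame of pan between -0.133 and 0.133 m and y of lid_red in the frame of pan between -0.081 and 0.081 m and height (world z) of each of lid_red, lid_gold, lid_blue below 0.066 m and linear speed of each of lid_red, lid_gold, lid_blue below 0.02 m/s and x of lid_gold in the frame of pan between -0.133 and 0.133 m and y of lid_gold in the frame of pan between -0.081 and 0.081 m and x of lid_blue in the frame of pan between -0.133 and 0.133 m and y of lid_blue in the frame of pan between -0.081 and 0.081 m and distance of pot from where it was at the start of the episode below 0.015 m and angle between pot's own z axis and vertical below 0.15 rad); the robot touches nothing.
It fails at once if a lid is lifted more than 30 mm above the shelf (height (world z) of any of lid_red, lid_gold, lid_blue above 0.11 m).
It fails at once if a lid is squeezed or pressed by the fingers with more than 15 N (contact force between the fingers and lid_red above 15 N or contact force between the fingers and lid_gold above 15 N or contact force between the fingers and lid_blue above 15 N).
It fails at once if the spice pot is moved more than 15 mm or tipped (distance of pot from where it was at the start of the episode above 0.015 m or angle between pot's own z axis and vertical above 0.35 rad).
It fails at once if something else on the bench is moved more than 20 mm (distance of any of tub, mug, bowl, sauce, spatula from where it was at the start of the episode above 0.02 m).
It also fails if it takes over 58 s, if anything falls off the work surface, if the arm or the gripper's body presses on something with over 40 N, if the wrist force passes 120 N, or if a joint passes its speed limit or range.

### The arm

A 6-joint arm with a two-finger parallel gripper is mounted at the origin on the work surface. World frame = base frame: x ahead of the robot, y to its left, z up, the work surface at z = 0. Lengths are in m, angles in rad, forces in N, time in s.
With the tool pointing down it reaches from about 0.35 to 0.775 m from the base axis. Payload 7.3 kg.
Tool frame: the origin (TCP) lies at the very end of the fingers, on their centre line; the grasp point (between the pads) lies 19 mm behind it; z points along the fingers, y is the line along which they close (so a half turn about z gives the same grasp; the last joint's range is limited). The gripper opens to 92 mm and grips with 3 to 60 N. Pads are 19 mm wide; open, the fingers measure 130 mm over their backs; the gripper's body (75 mm by 190 mm) begins 47 mm behind the grasp point.
Start: joints at [-1.257, 0.342, 1.524, -0, 1.275, -0.146], TCP at [0.233, -0.47, 0.227] pointing down, gripper open.
Joint ranges: [-2.53, 2.53], [-0.77, 2.02], [0.04, 2.7], [-1, 4.14], [0.28, 2.66], [-3.11, 3.11]. Speed limits (rad/s): [2.57, 2.57, 3.14, 3.14, 3.14, 3.14].

### API

Orientations are given as [roll, pitch, yaw] about the fixed x, y, z axes, in that order (R = Rz(yaw) Ry(pitch) Rx(roll)).
In Python, from cell import robot gives the robot as it stands. The module is installed in compiled form; this text tells all that it offers.
- The arm moves only by the tool arm_command, never from a script. Its argument "moves" is a list of rows, each a list of 3 entries, a list of its own where there are three numbers: the shift along the tool's x, y, z in m, then the turn, a rotation vector about the tool's x, y, z in rad, then the finger opening in m, from 0 to 0.0918. In form: [[[dx, dy, dz], [ax, ay, az], claw], ...]. A call has exactly 5 rows; each row is the pose to reach, as a shift and turn from the pose commanded when the call began, along the tool's axes at that moment; what a row does not reach only later rows make up. A row lasts 1/10 s, in which the tool goes at most 50 mm and 8.59 degrees, less where a joint would pass 70% of its speed; a pose out of reach is approached as far as the arm can. A call with a gripper value outside its range is refused whole. The fingers move at their own pace and stop on an object; "squeeze" is the grip in N (left out, the last holds). Time passes only in rows, so rows that repeat a pose let the fingers close, or fill a call up. It gives the time, the measured TCP pose, the force, the opening and the grip force at its end, in the units of the state.
- robot.observe(): the state, without advancing time (a new reading comes with each control period).
- robot.read_camera(name): name is "side" or "top"; returns the picture (384x512x3 uint8, red, green, blue); there is no depth.
- robot.camera_model(name): a dict with "fx", "fy", "cx", "cy" (pixels), "R" (3x3) and "t" (3): a world point X has camera coordinates R X + t. Camera axes: x right, y down, z forward; pixel columns grow to the right and rows downward; lengths in m; the calibration is good to about 2 mm. A picture is of the moment at which its call begins. camera_model takes no time and is no camera call.
- robot.hand_in(): hands the job in; it is judged then, once.
The state is a dict: "time": time; "qpos": joint angles; "qvel": joint speeds; "joint_efforts": joint torques, N m; "tool_pos": TCP position; "tool_rot": TCP orientation; "contact_force": force on the tool from outside, world axes, zero at the start; "torque": the same for the moment, N m; "opening": finger opening in m; "grip_force": force on a finger pad.
Only numpy, scipy, OpenCV 4.12 (cv2) and the standard library are available. Lean on these libraries where they do the work, as an engineer would, in place of code of your own. Each camera call takes 0.05 s, during which the arm holds its last target. There are 200 camera calls.

## Working session

There is one attempt and no reset: what is moved stays moved. The work goes in short steps, Python scripts to look and compute and a tool call to move; the robot and the scene stay as the last step left them, time stands still between calls to the robot, and variables do not carry over. Pictures are saved under pics/ and viewed, at most 10 in all, crops included, and the job is handed in when it is done.

Besides the shell and the picture viewer there is one more tool, called after "Call:" as name(argument=value, ...) on one line, values as JSON. arm_command: Moves the arm, as the interface text tells. Its arguments: {"type":"object","properties":{"moves":{"type":"array"},"squeeze":{"type":"number"}},"required":["moves"]}

```bash
mkdir -p pics; python3 - <<'E'
from cell import robot
import cv2,numpy as np
for n in("top","side"):
    cv2.imwrite(f"pics/{n}0.png",robot.read_camera(n)[:,:,::-1])
    m=robot.camera_model(n);print(n,{k:np.round(v,4).tolist() for k,v in m.items()})
s=robot.observe();print(s)
E
```

```text
top {'fx': 460.4286, 'fy': 460.4286, 'cx': 258.6013, 'cy': 191.1374, 'R': [[0.0247, -0.9997, -0.0023], [-0.9845, -0.0239, -0.1735], [0.1734, 0.0066, -0.9848]], 't': [0.0025, 0.5438, 1.4648]}
side {'fx': 446.2867, 'fy': 446.2867, 'cx': 257.8972, 'cy': 189.9165, 'R': [[-0.9078, -0.419, -0.0192], [-0.2991, 0.6787, -0.6707], [0.2941, -0.6031, -0.7415]], 't': [0.4629, 0.2078, 1.3369]}
{'time': 0.1, 'qpos': array([-1.25703593e+00,  3.42691687e-01,  1.52491906e+00,  2.65792117e-05,
        1.27538672e+00, -1.46009801e-01]), 'qvel': array([-0.0002862 , -0.00085727, -0.00261049,  0.00174605,  0.00079566,
       -0.00053249]), 'joint_efforts': array([ 3.30655123e-03, -4.32002592e+01, -2.44696033e+01,  7.19611743e-02,
        5.25205024e-02, -4.83325073e-05]), 'tool_pos': array([ 0.23287599, -0.47012682,  0.22609525]), 'tool_rot': array([-3.14020648e+00, -2.29535301e-04,  4.59762280e-01]), 'contact_force': array([-0.55453537, -0.73511199,  0.33476272]), 'torque': array([-2.21418460e-02, -5.85940885e-03, -2.12887657e-05]), 'grip_force': 0.0, 'opening': 0.09187217581996318}
```

View pics/top0.png

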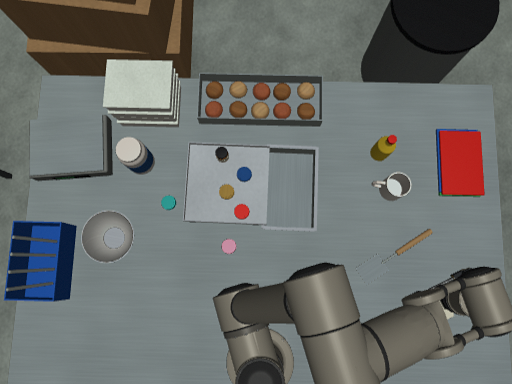

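View pics/side0.png

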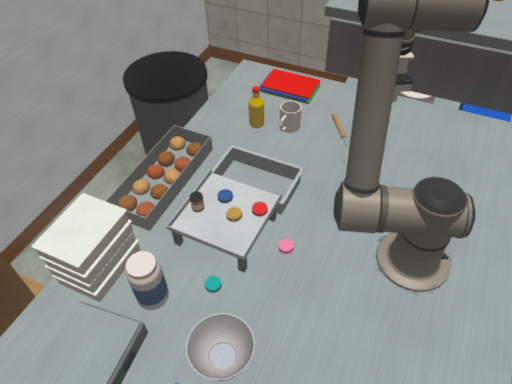

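The top view shows the shelf at about (185–268, 144–223), with the pan to its right (world −y). The lids are red (241,211), gold (226,191) and blue (244,174). The pot cap is at (222,154). The teal (168,202) and pink (228,246) discs lie on the bench and aren't wanted. The only gold disc is the one at (226,191) on the shelf. Next I'll measure the positions and make one enlarged crop.

```bash
cat > h.py <<'E'
from cell import robot
import cv2,numpy as np
def ray(n,px,z):
    m=robot.camera_model(n);R,t=np.array(m["R"]),np.array(m["t"])
    d=R.T@np.array([(px[0]-m["cx"])/m["fx"],(px[1]-m["cy"])/m["fy"],1]);c=-R.T@t
    return c+d*(z-c[2])/d[2]
HS={"red":((0,150,120),(5,255,255)),"gold":((15,110,100),(28,255,255)),"blue":((106,130,60),(125,255,255))}
def lids(n,z,roi):
    im=robot.read_camera(n);h=cv2.cvtColor(im,cv2.COLOR_RGB2HSV);out={}
    x0,y0,x1,y1=roi
    for k,(a,b) in HS.items():
        mk=cv2.inRange(h,a,b);q=np.zeros_like(mk);q[y0:y1,x0:x1]=mk[y0:y1,x0:x1]
        cs=cv2.findContours(q,cv2.RETR_EXTERNAL,cv2.CHAIN_APPROX_NONE)[0]
        if not cs: out[k]=None;continue
        c=max(cs,key=cv2.contourArea);(u,v),r=cv2.minEnclosingCircle(c)
        M=cv2.moments(c);u,v=(M["m10"]/M["m00"],M["m01"]/M["m00"]) if M["m00"] else (u,v)
        out[k]=(np.round([u,v,r,cv2.contourArea(c)],1),np.round(ray(n,(u,v),z),4))
    return im,out
E
python3 - <<'E'
from h import *
im,o=lids("top",.09,(180,140,320,230))
for k in o: print(k,o[k])
im2,o=lids("side",.09,(170,150,300,260))
for k in o: print("side",k,o[k])
# sheet: white region
g=cv2.cvtColor(im,cv2.COLOR_RGB2HSV);mk=cv2.inRange(g,(0,0,180),(180,40,255));q=np.zeros_like(mk);q[140:230,180:290]=mk[140:230,180:290]
c=max(cv2.findContours(q,0,1)[0],key=cv2.contourArea);r=cv2.boxPoints(cv2.minAreaRect(c));print(r,cv2.contourArea(c))
for p in r: print(ray("top",p,.08).round(4))
# pot: dark cap
mk=cv2.inRange(g,(0,0,0),(180,255,70));q=np.zeros_like(mk);q[144:175,205:240]=mk[144:175,205:240]
c=max(cv2.findContours(q,0,1)[0],key=cv2.contourArea);e=cv2.minEnclosingCircle(c);print("cap",e,ray("top",e[0],.056+.08).round(4))
a=cv2.resize(im[135:240,175:325],None,fx=5,fy=5,interpolation=cv2.INTER_CUBIC);cv2.imwrite("pics/crop1.png",a[:,:,::-1])
E
```

```text
red (array([241.4, 211.2,   7.4, 149.5]), array([0.4702, 0.0685, 0.09  ]))
gold (array([226.2, 191.5,   7.3, 142.5]), array([0.5326, 0.119 , 0.09  ]))
blue (array([243.7, 173.7,   7.2, 140. ]), array([0.5919, 0.0647, 0.09  ]))
side red (array([259.3, 207.8,   7.2, 118.5]), array([0.4706, 0.0709, 0.09  ]))
side gold (array([233.6, 213.2,   7.3, 121.5]), array([0.5329, 0.1217, 0.09  ]))
side blue (array([224.8, 194.6,   6.6,  91.5]), array([0.5926, 0.0656, 0.09  ]))Traceback (most recent call last):
  File "<stdin>", line 8, in <module>
ValueError: max() iterable argument is empty
```

```bash
python3 - <<'E'
from h import *
im=robot.read_camera("top")
g=cv2.cvtColor(im,cv2.COLOR_RGB2HSV);print(g[205,205],g[205,262],g[185,290],g[240,200],g[205,187],g[205,272])
a=cv2.resize(im[135:240,175:325],None,fx=5,fy=5,interpolation=cv2.INTER_CUBIC);cv2.imwrite("pics/crop1.png",a[:,:,::-1])
mk=cv2.inRange(g,(0,0,0),(180,255,70));q=np.zeros_like(mk);q[147:175,205:240]=mk[147:175,205:240]
c=max(cv2.findContours(q,0,1)[0],key=cv2.contourArea);e=cv2.minEnclosingCircle(c);print("cap",e,ray("top",e[0],.056+.08).round(4))
E
```

```text
[102  15 165] [ 99  15 167] [ 97  25 133] [ 93  20 129] [100  14 162] [ 93  23 133]
cap ((221.5, 153.5), 6.670932292938232) [0.645  0.1345 0.136 ]
```

View pics/crop1.png

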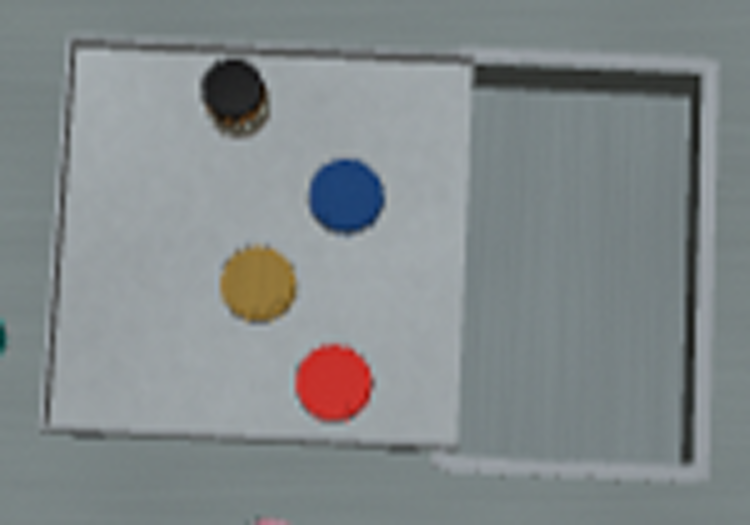

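```bash
cat >> h.py <<'E'
from scipy.spatial.transform import Rotation as Ro
def go(x,y,z,yaw):
    s=robot.observe();R=Ro.from_euler("xyz",s["tool_rot"]);T=Ro.from_euler("xyz",[np.pi,0,yaw])
    d=R.inv().apply(np.array([x,y,z])-s["tool_pos"]);r=(R.inv()*T).as_rotvec()
    print("t",s["time"].__round__(2),"pos",s["tool_pos"].round(4),"shift",d.round(4),"turn",r.round(3),"F",s["contact_force"].round(1))
E
python3 - <<'E'
from h import *
c={k:ray("top",(175+u/5-.4,135+v/5-.4),.08)[:2].round(4) for k,(u,v) in dict(ur=(473,60),lr=(458,446),ll=(45,430),ul=(73,42)).items()};print(c)
for a,b in(("lr","ur"),("ll","ul"),("lr","ll"),("ur","ul")):
    d=c[b]-c[a];print(a,b,np.hypot(*d).round(4),np.degrees(np.arctan2(d[1],d[0])).round(1))
go(.592,.112,.2,np.pi/2)
E
```

```text
{'ur': array([ 0.6865, -0.0154]), 'lr': array([ 0.4333, -0.0111]), 'll': array([0.4371, 0.2516]), 'ul': array([0.6924, 0.2468])}
lr ur 0.2532 -1.0
ll ul 0.2553 -1.1
lr ll 0.2627 89.2
ur ul 0.2623 88.7
t 0.25 pos [ 0.2329 -0.4703  0.2264] shift [ 0.5802 -0.3625  0.0267] turn [-0.    -0.    -1.111] F [-0.6 -0.5 -0.2]
```

Call:
arm_command(moves=[[[0,0,0],[0,0,-0.14],0],[[0,0,0],[0,0,-0.28],0],[[0,0,0],[0,0,-0.42],0],[[0,0,0],[0,0,-0.56],0],[[0,0,0],[0,0,-0.7],0]], squeeze=5)

```text
time: 0.75
tool_pos: [0.233, -0.4704, 0.2266]
tool_rot: [-3.141, -0.0, 1.166]
contact_force: [-0.2, -0.0, -0.0]
opening: 0.056
grip_force: 0.0
```

```bash
python3 -c "
from h import *
go(.592,.111,.2,1.553)"
```

```text
t 0.75 pos [ 0.233  -0.4704  0.2266] shift [0.6758 0.1008 0.0267] turn [-0.    -0.    -0.387] F [-0.2 -0.  -0. ]
```

Call:
arm_command(moves=[[[0.045,0.007,0],[0,0,-0.08],0],[[0.09,0.014,0],[0,0,-0.16],0],[[0.135,0.021,0],[0,0,-0.24],0],[[0.18,0.028,0],[0,0,-0.32],0],[[0.225,0.034,0],[0,0,-0.387],0]])

```text
time: 1.25
tool_pos: [0.3547, -0.2762, 0.2267]
tool_rot: [3.141, 0.0, 1.55]
contact_force: [1.5, -0.5, 0.1]
opening: 0.016
grip_force: 0.0
```

```bash
python3 -c "
from h import *
go(.592,.111,.2,1.553)"
```

```text
t 1.25 pos [ 0.3547 -0.2762  0.2267] shift [0.3922 0.229  0.0267] turn [ 0.     0.    -0.003] F [ 1.5 -0.5  0.1]
```

Call:
arm_command(moves=[[[0.04,0.023,0],[0,0,0],0],[[0.08,0.046,0],[0,0,0],0],[[0.12,0.069,0],[0,0,0],0],[[0.16,0.092,0],[0,0,0],0],[[0.2,0.115,0],[0,0,0],0]])

```text
time: 1.75
tool_pos: [0.4745, -0.0788, 0.2268]
tool_rot: [3.141, 0.0, 1.547]
contact_force: [1.3, -0.5, 0.1]
opening: 0.0003
grip_force: 0.0
```

Call:
arm_command(moves=[[[0.04,0.023,0],[0,0,0],0],[[0.08,0.046,0],[0,0,0],0],[[0.12,0.069,0.01],[0,0,0],0],[[0.16,0.092,0.02],[0,0,0],0],[[0.192,0.114,0.027],[0,0,0],0]])

```text
time: 2.25
tool_pos: [0.5928, 0.1111, 0.1988]
tool_rot: [-3.141, -0.0, 1.548]
contact_force: [1.1, -0.0, 0.1]
opening: 0.0005
grip_force: 0.0
```

```bash
python3 -c "
from h import *
im,o=lids('top',.09,(180,140,320,230));print(o)
im,o=lids('side',.09,(170,150,300,260));print(o)
cv2.imwrite('pics/s1.png',cv2.resize(im[100:300,130:340],None,fx=2.8,fy=2.8)[:,:,::-1])
go(.592,.111,.085,1.553)"
```

```text
{'red': (array([244.6, 212.4,   6.3,  57.5]), array([0.4668, 0.0582, 0.09  ])), 'gold': None, 'blue': (array([247.8, 174. ,   6.5,  43. ]), array([0.5912, 0.0517, 0.09  ]))}
{'red': (array([259.4, 208. ,   7. , 113.5]), array([0.47  , 0.0715, 0.09  ])), 'gold': (array([233.6, 213.2,   7.3, 122.5]), array([0.5329, 0.1219, 0.09  ])), 'blue': (array([224.7, 194.5,   6.6,  94. ]), array([0.593 , 0.0656, 0.09  ]))}
t 2.35 pos [0.5934 0.1125 0.1975] shift [-0.0017 -0.0011  0.1125] turn [-0.002 -0.001 -0.002] F [-0.3 -1.3 -0.3]
```

View pics/s1.png

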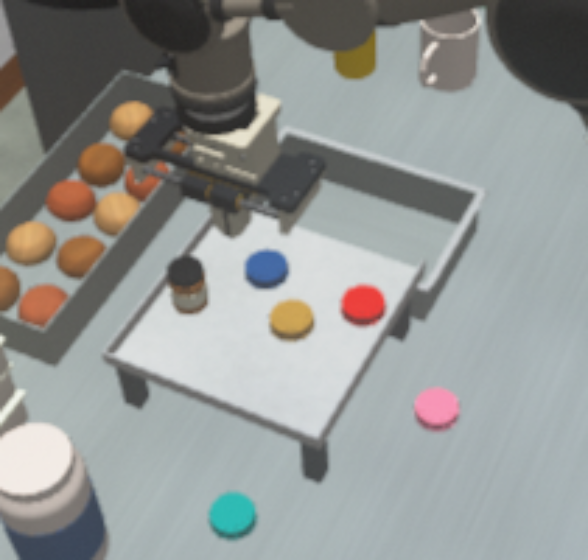

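```bash
python3 -c "
from h import *
im=robot.read_camera('side')
m=robot.camera_model('side')
for o in [(0,0,0),(-.04,0,.066),(-.095,0,.066),(-.095,0.037,.066),(-.095,-.037,.066),(.095,0,.066),(.055,0,0),(-.055,0,0),(-.055,0,.02)]:
    p=np.array(m['R'])@(robot.observe()['tool_pos']+o)+m['t'];u=np.array([m['fx']*p[0]/p[2]+m['cx'],m['fy']*p[1]/p[2]+m['cy']]);print(o,u.round(),'crop',((u-[190,125])*8).round())
cv2.imwrite('pics/s2.png',cv2.resize(im[125:200,170:260],None,fx=8,fy=8,interpolation=cv2.INTER_CUBIC)[:,:,::-1]) if 0 else cv2.imwrite('pics/s2.png',cv2.resize(im[125:200,190:270],None,fx=8,fy=8,interpolation=cv2.INTER_CUBIC)[:,:,::-1])"
```

```text
(0, 0, 0) [215. 180.] crop [199. 444.]
(-0.04, 0, 0.066) [225. 168.] crop [283. 347.]
(-0.095, 0, 0.066) [243. 174.] crop [426. 393.]
(-0.095, 0.037, 0.066) [237. 183.] crop [378. 465.]
(-0.095, -0.037, 0.066) [249. 165.] crop [473. 323.]
(0.095, 0, 0.066) [184. 155.] crop [-51. 239.]
(0.055, 0, 0) [198. 175.] crop [ 68. 400.]
(-0.055, 0, 0) [232. 186.] crop [334. 489.]
(-0.055, 0, 0.02) [231. 181.] crop [330. 451.]
```

View pics/s2.png

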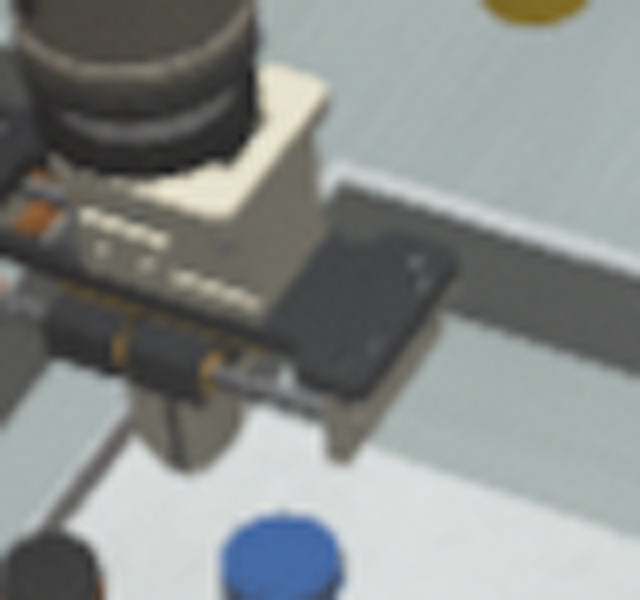

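Picture s1 shows the closed fingers behind the blue lid and clear of the pot. Crop s2 shows the finger pair at about (190,470), within roughly 30 px of the projected TCP, with the gripper body well above. I'll go down behind the blue lid.

Call:
arm_command(moves=[[[0,-0.001,0.03],[0,0,0],0],[[0,-0.001,0.06],[0,0,0],0],[[0,-0.001,0.09],[0,0,0],0],[[0,-0.001,0.105],[0,0,0],0],[[0,-0.001,0.112],[0,0,0],0]])

```text
time: 2.9
tool_pos: [0.5902, 0.1074, 0.0863]
tool_rot: [-3.139, 0.001, 1.546]
contact_force: [-0.2, 1.2, 0.6]
opening: 0.0006
grip_force: 0.0
```

Call:
arm_command(moves=[[[-0.004,0,0],[0,0,0],0],[[-0.01,0,0],[0,0,0],0],[[-0.018,0,0],[0,0,0],0],[[-0.027,0,0],[0,0,0],0],[[-0.036,0,0],[0,0,0],0]])

```text
time: 3.4
tool_pos: [0.5908, 0.0716, 0.0884]
tool_rot: [3.14, 0.0, 1.547]
contact_force: [0.1, -0.1, 0.8]
opening: 0.0007
grip_force: 0.1
```

```bash
python3 -c "
from h import *
im,o=lids('side',.09,(170,150,300,260));print(o)
go(.592,.111,.085,1.553)"
```

```text
{'red': (array([259.4, 207.8,   7. , 117.5]), array([0.4705, 0.0709, 0.09  ])), 'gold': (array([233.7, 213.3,   7.3, 125. ]), array([0.5325, 0.1221, 0.09  ])), 'blue': (array([233.9, 187.9,   1.7,   4. ]), array([0.5792, 0.0285, 0.09  ]))}
t 3.45 pos [0.5908 0.0703 0.0882] shift [0.0407 0.0002 0.0032] turn [ 0.001  0.001 -0.007] F [-0.1 -1.   0.4]
```

Call:
arm_command(moves=[[[-0.01,0,0.001],[0,0,0],0],[[-0.02,0,0.002],[0,0,0],0],[[-0.03,0,0.002],[0,0,0],0],[[-0.04,0,0.002],[0,0,0],0],[[-0.05,0,0.002],[0,0,0],0]])

```text
time: 3.95
tool_pos: [0.5893, 0.0217, 0.0856]
tool_rot: [-3.141, 0.0, 1.547]
contact_force: [0.1, 1.1, 0.5]
opening: 0.0003
grip_force: 0.1
```

Call:
arm_command(moves=[[[-0.009,0,0],[0,0,0],0],[[-0.018,0,0],[0,0,0],0],[[-0.027,0,0],[0,0,0],0],[[-0.036,0,0],[0,0,0],0],[[-0.045,0,0],[0,0,0],0]])

```text
time: 4.45
tool_pos: [0.5882, -0.0231, 0.0857]
tool_rot: [3.142, 0.0, 1.547]
contact_force: [0.9, 0.7, 0.2]
opening: 0.0006
grip_force: 0.0
```

Call:
arm_command(moves=[[[-0.008,0,0],[0,0,0],0],[[-0.016,0,0],[0,0,0],0],[[-0.024,0,0],[0,0,0],0],[[-0.03,0,0],[0,0,0],0],[[-0.03,0,0],[0,0,0],0]])

```text
time: 4.95
tool_pos: [0.5876, -0.0532, 0.0857]
tool_rot: [3.141, 0.0, 1.546]
contact_force: [0.2, -0.7, 0.0]
opening: 0.0002
grip_force: 0.0
```

```bash
python3 -c "
from h import *
im,o=lids('side',.09,(170,145,310,260));print(o)
cv2.imwrite('pics/s3.png',cv2.resize(im[100:300,130:340],None,fx=2.8,fy=2.8)[:,:,::-1])
go(.469,.116,.15,1.553)"
```

```text
{'red': (array([259.4, 208. ,   7. , 114.5]), array([0.4701, 0.0713, 0.09  ])), 'gold': (array([233.6, 213.2,   7.3, 121.5]), array([0.5329, 0.1217, 0.09  ])), 'blue': (array([246.3, 181.8,   5.2,  21.5]), array([ 0.5546, -0.0116,  0.09  ]))}
t 5.0 pos [ 0.5875 -0.0527  0.0857] shift [ 0.1657 -0.1227 -0.0643] turn [ 0.    -0.    -0.007] F [ 0.1  0.3 -0. ]
```

View pics/s3.png

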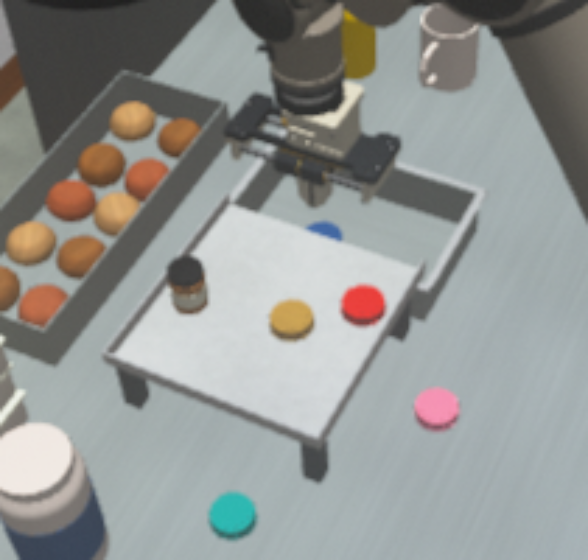

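The blue lid is in the pan, at (323,232) in the crop, and the pot and the other lids haven't moved. Red is next.

Call:
arm_command(moves=[[[0,0,-0.04],[0,0,0],0],[[0.02,-0.015,-0.065],[0,0,0],0],[[0.055,-0.042,-0.065],[0,0,0],0],[[0.09,-0.068,-0.065],[0,0,0],0],[[0.126,-0.095,-0.065],[0,0,0],0]])

```text
time: 5.5
tool_pos: [0.4945, 0.0772, 0.151]
tool_rot: [3.141, -0.0, 1.546]
contact_force: [0.3, 0.6, -0.2]
opening: 0.0004
grip_force: 0.0
```

Call:
arm_command(moves=[[[0.02,-0.014,0],[0,0,0],0],[[0.04,-0.028,0],[0,0,0],0],[[0.04,-0.028,0.025],[0,0,0],0],[[0.04,-0.028,0.05],[0,0,0],0],[[0.04,-0.028,0.065],[0,0,0],0]])

```text
time: 6.0
tool_pos: [0.4676, 0.1172, 0.0844]
tool_rot: [-3.14, 0.0, 1.548]
contact_force: [-0.2, -0.6, -0.4]
opening: 0.0006
grip_force: 0.0
```

```bash
python3 -c "
from h import *
im,o=lids('side',.09,(170,145,310,260));print(o)
go(.469,.05,.085,1.553)"
```

```text
{'red': (array([263. , 212. ,   1.4,   3. ]), array([0.4534, 0.0814, 0.09  ])), 'gold': (array([233.6, 213.4,   7.3, 123.5]), array([0.5328, 0.1224, 0.09  ])), 'blue': None}
t 6.05 pos [0.4666 0.1169 0.0827] shift [-0.0668  0.0039 -0.0023] turn [-0.005  0.    -0.005] F [-1.5  0.2 -2.1]
```

Call:
arm_command(moves=[[[-0.005,0.003,-0.001],[0,0,0],0],[[-0.014,0.003,-0.001],[0,0,0],0],[[-0.024,0.003,-0.001],[0,0,0],0],[[-0.034,0.003,-0.001],[0,0,0],0],[[-0.044,0.003,-0.001],[0,0,0],0]])

```text
time: 6.55
tool_pos: [0.4707, 0.0713, 0.0872]
tool_rot: [3.141, 0.0, 1.546]
contact_force: [0.1, 1.2, -0.4]
opening: 0.0001
grip_force: 0.1
```

Call:
arm_command(moves=[[[-0.01,0,0],[0,0,0],0],[[-0.02,0,0],[0,0,0],0],[[-0.03,0,0],[0,0,0],0],[[-0.04,0,0],[0,0,0],0],[[-0.05,0,0],[0,0,0],0]])

```text
time: 7.05
tool_pos: [0.4693, 0.0216, 0.0867]
tool_rot: [-3.142, 0.0, 1.547]
contact_force: [0.1, 0.1, -0.0]
opening: 0.0004
grip_force: 0.1
```

Call:
arm_command(moves=[[[-0.01,0,0],[0,0,0],0],[[-0.02,0,0],[0,0,0],0],[[-0.029,0,0],[0,0,0],0],[[-0.038,0,0],[0,0,0],0],[[-0.047,0,0],[0,0,0],0]])

```text
time: 7.55
tool_pos: [0.4682, -0.0252, 0.0867]
tool_rot: [3.142, 0.0, 1.547]
contact_force: [0.2, -0.0, -0.3]
opening: 0.0003
grip_force: 0.0
```

Call:
arm_command(moves=[[[-0.008,0,0],[0,0,0],0],[[-0.016,0,0],[0,0,0],0],[[-0.024,0,0],[0,0,0],0],[[-0.03,0,0],[0,0,0],0],[[-0.03,0,0],[0,0,0],0]])

```text
time: 8.05
tool_pos: [0.4675, -0.0552, 0.0867]
tool_rot: [3.141, 0.0, 1.546]
contact_force: [-0.6, -0.3, -0.4]
opening: 0.0007
grip_force: 0.0
```

```bash
python3 -c "
from h import *
im,o=lids('side',.09,(170,145,310,260));print(o)
cv2.imwrite('pics/s4.png',cv2.resize(im[100:300,130:340],None,fx=2.8,fy=2.8)[:,:,::-1])
go(.532,.168,.15,1.553)"
```

```text
{'red': (array([277.5, 192.6,   5.9,  19. ]), array([ 0.4441, -0.0091,  0.09  ])), 'gold': (array([233.6, 213.1,   7.3, 119.5]), array([0.5331, 0.1214, 0.09  ])), 'blue': (array([246.3, 181.8,   5.2,  21.5]), array([ 0.5546, -0.0116,  0.09  ]))}
t 8.1 pos [ 0.4674 -0.0548  0.0867] shift [ 0.2243  0.059  -0.0633] turn [-0.    -0.    -0.007] F [ 0.   0.1 -1. ]
```

View pics/s4.png

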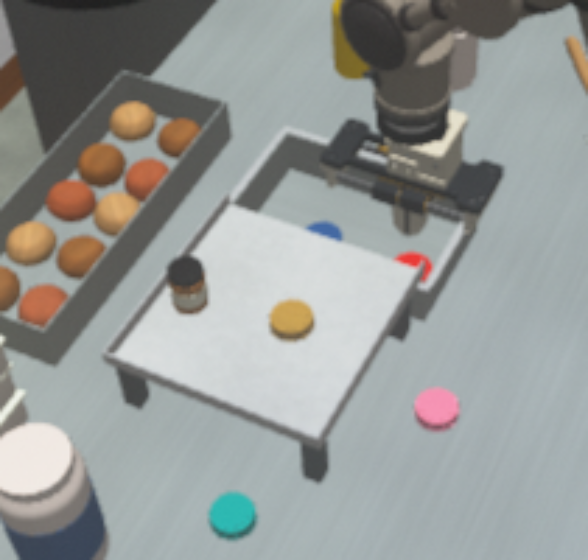

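Red is in the pan too, at (412,265) in the crop. Gold is next.

Call:
arm_command(moves=[[[0,0,-0.04],[0,0,0],0],[[0.03,0.008,-0.064],[0,0,0],0],[[0.07,0.02,-0.064],[0,0,0],0],[[0.11,0.03,-0.064],[0,0,0],0],[[0.15,0.04,-0.064],[0,0,0],0]])

```text
time: 8.6
tool_pos: [0.5113, 0.0963, 0.1511]
tool_rot: [3.141, -0.0, 1.547]
contact_force: [0.4, 0.5, -0.1]
opening: 0.0005
grip_force: 0.0
```

Call:
arm_command(moves=[[[0.04,0.01,0],[0,0,0],0],[[0.075,0.02,0],[0,0,0],0],[[0.075,0.02,0.025],[0,0,0],0],[[0.075,0.02,0.05],[0,0,0],0],[[0.075,0.02,0.064],[0,0,0],0]])

```text
time: 9.1
tool_pos: [0.5315, 0.1698, 0.0846]
tool_rot: [-3.139, 0.001, 1.548]
contact_force: [-0.4, -0.5, -0.2]
opening: 0.0004
grip_force: 0.0
```

```bash
python3 -c "
from h import *
im,o=lids('side',.09,(170,145,310,260));print(o)
go(.534,.12,.086,1.553)"
```

```text
{'red': (array([277.5, 192.6,   5.9,  19. ]), array([ 0.4441, -0.0091,  0.09  ])), 'gold': (array([173.2, 174.6,   7. ,  70. ]), array([0.789 , 0.0562, 0.09  ])), 'blue': (array([246.2, 181.7,   5.7,  23.5]), array([ 0.555 , -0.0117,  0.09  ]))}
t 9.15 pos [0.5306 0.1693 0.083 ] shift [-0.0493  0.0045 -0.003 ] turn [-0.006  0.001 -0.005] F [-1.  -0.7 -2.5]
```

Call:
arm_command(moves=[[[-0.005,0.002,-0.001],[0,0,0],0],[[-0.014,0.002,-0.001],[0,0,0],0],[[-0.024,0.002,-0.001],[0,0,0],0],[[-0.034,0.002,-0.001],[0,0,0],0],[[-0.044,0.002,-0.001],[0,0,0],0]])

```text
time: 9.65
tool_pos: [0.534, 0.1238, 0.0883]
tool_rot: [3.14, -0.0, 1.546]
contact_force: [1.5, 0.1, 0.0]
opening: 0.0005
grip_force: 0.1
```

Call:
arm_command(moves=[[[-0.01,0,0],[0,0,0],0],[[-0.02,0,0],[0,0,0],0],[[-0.03,0,0],[0,0,0],0],[[-0.04,0,0],[0,0,0],0],[[-0.05,0,0],[0,0,0],0]])

```text
time: 10.15
tool_pos: [0.5326, 0.0742, 0.0877]
tool_rot: [3.142, 0.0, 1.547]
contact_force: [-0.1, 0.6, 0.8]
opening: 0.0006
grip_force: 0.1
```

Call:
arm_command(moves=[[[-0.01,0,0],[0,0,0],0],[[-0.02,0,0],[0,0,0],0],[[-0.03,0,0],[0,0,0],0],[[-0.04,0,0],[0,0,0],0],[[-0.05,0,0],[0,0,0],0]])

```text
time: 10.65
tool_pos: [0.5313, 0.0242, 0.0877]
tool_rot: [3.142, 0.0, 1.547]
contact_force: [-0.3, -0.3, -1.0]
opening: 0.001
grip_force: 0.1
```

Call:
arm_command(moves=[[[-0.01,0,0],[0,0,0],0],[[-0.02,0,0],[0,0,0],0],[[-0.03,0,0],[0,0,0],0],[[-0.039,0,0],[0,0,0],0],[[-0.048,0,0],[0,0,0],0]])

```text
time: 11.15
tool_pos: [0.5302, -0.0238, 0.0877]
tool_rot: [3.142, 0.0, 1.547]
contact_force: [-0.1, 0.4, -0.7]
opening: 0.0004
grip_force: 0.0
```

Call:
arm_command(moves=[[[-0.008,0,0],[0,0,0],0],[[-0.016,0,0],[0,0,0],0],[[-0.024,0,0],[0,0,0],0],[[-0.032,0,0],[0,0,0],0],[[-0.032,0,0],[0,0,0],0]])

```text
time: 11.65
tool_pos: [0.5295, -0.056, 0.0877]
tool_rot: [3.141, 0.0, 1.546]
contact_force: [-0.1, -0.3, 0.2]
opening: 0.0006
grip_force: 0.0
```

Call:
arm_command(moves=[[[0,0,-0.04],[0,0,0],0],[[0,0,-0.08],[0,0,0],0],[[-0.03,-0.02,-0.12],[0,0,0],0],[[-0.07,-0.05,-0.14],[0,0,0],0],[[-0.11,-0.08,-0.15],[0,0,0],0]])

```text
time: 12.15
tool_pos: [0.4518, -0.1574, 0.2381]
tool_rot: [3.138, 0.002, 1.549]
contact_force: [0.5, -0.9, 0.0]
opening: 0.0004
grip_force: 0.0
```

```bash
python3 -c "
from h import *
im=robot.read_camera('side');im2=robot.read_camera('top')
a=np.hstack([cv2.resize(x,None,fx=3,fy=3,interpolation=cv2.INTER_CUBIC) for x in (im[120:260,170:300],im2[130:270,190:320])])
cv2.imwrite('pics/s5.png',a[:,:,::-1])
go(.534,.12,.086,1.553)"
```

```text
t 12.25 pos [ 0.4499 -0.1605  0.2379] shift [0.2832 0.0757 0.1512] turn [ 0.002  0.003 -0.011] F [-0.2  1.  -0.1]
```

View pics/s5.png

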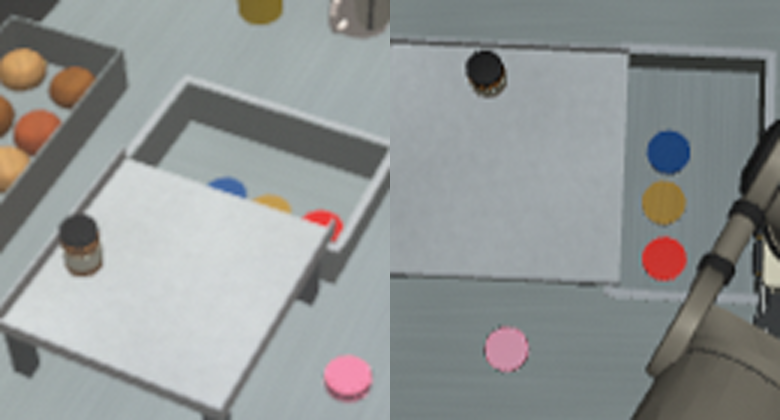

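All three lids lie flat in the pan: blue (668,152), gold (664,203) and red (664,259) in the right half. The pot is still standing where it was and the arm is clear of everything, so I'm handing in.

```bash
python3 -c "
from cell import robot
print(robot.hand_in())"
```

```text
the job is handed in; nothing more can be done
None
```

The red, gold and blue lids are all flat in the pan and the spice pot is still standing where it was; I handed the job in at about 12 s with the arm clear, but hand-in returned no verdict.

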